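# Load and send the specimen carriage

### The arm

A 6-joint arm with a two-finger parallel gripper is mounted at the origin on the work surface. World frame = base frame: x ahead of the robot, y to its left, z up, the work surface at z = 0. Lengths are in m, angles in rad, forces in N, time in s.
With the tool pointing down it reaches from about 0.375 to 0.9 m from the base axis. Payload 3.1 kg.
Tool frame: the origin (TCP) lies midway between the tips of the shut fingers; the grasp point (between the pads) lies 19 mm behind it (pinch_z is the distance from the TCP to the grasp point, in m); y points along the fingers, z is the direction in which the jaws open and shut, and the axes are right-handed (so a half turn about y gives the same grasp; the last joint's range is limited). The gripper opens to 87 mm and grips with 3 to 60 N. Pads are 19 mm wide; open, the fingers measure 117 mm over their backs; the gripper's body (75 mm by 190 mm) begins 51 mm behind the grasp point.
Start: joints at [0.963, 0.527, 1.433, -0, 1.181, -0.178], TCP at [0.26, 0.568, 0.223] pointing down, gripper open.
Joint ranges: [-3.08, 3.08], [-0.75, 2.2], [0.22, 2.44], [-1.43, 4.57], [0, 2.65], [-2.85, 2.85]. Speed limits (rad/s): [2.79, 2.79, 3.14, 3.14, 3.14, 3.14].

### API

Orientations are given as a unit quaternion [x, y, z, w].
In Python, from rig import * gives the robot as it stands.
- The arm moves only by the tool drive_tool, never from a script. Its argument "plan" is a list of rows, each a list of 7 numbers: the shift along the tool's x, y, z in mm, then the turn, a rotation vector about the tool's x, y, z in degrees, then the finger opening in mm, from 0 to 87. A call has 1 to 10 rows; each row is the pose to reach, as a shift and turn from the pose commanded when the call began, along the tool's axes at that moment; what a row does not reach only later rows make up. A row lasts 1/10 s, in which the tool goes at most 50 mm and 8.59 degrees, less where a joint would pass 70% of its speed; a pose out of reach is approached as far as the arm can. A call with a gripper value outside its range is refused whole. The fingers move at their own pace and stop on an object; "newtons" is the grip in N (left out, the last holds). Time passes only in rows, so rows that repeat a pose let the fingers close. It gives the time, the measured TCP pose, the force and the opening at its end, in the units of the state.
- get_obs(): the state, without advancing time (a new reading comes with each control period).
- camera(name): name is "scene" or "top" or "wrist"; returns the picture (384x512x3 uint8, blue, green, red); there is no depth.
- get_calibration(name): a dict with "fx", "fy", "cx", "cy" (pixels), "origin" and "rotation" of the camera in the world; the wrist camera has in their place "tool_from_camera" (4x4, takes a point from camera to tool coordinates, whose origin is the TCP and whose axes are the tool frame's). Camera axes: x right, y down, z forward; pixel columns grow to the right and rows downward; lengths in m; the calibration is good to about 2 mm. A picture is of the moment at which its call begins: read the wrist's pose just before it. get_calibration takes no time and is no camera call.
- hand_in(): hands the job in, once; it reports no verdict.
Trained networks look in the newest picture that a camera, given by its name, has taken for a name from the list of things; names that differ only in an ending like _2 or _b are one class to them, and where a whole thing is asked for, a point or a joint stands for the part that bears it (a point fixed in the world has none). Each returns a list of dicts, best first, with "conf" (0 to 1); they miss things now and then, are a little off and sometimes report something else, mostly with a low value. They report only what shows in the picture. A call takes as long as a camera call. They do not tell look-alikes from the thing itself.
- spot_in(camera, target): "location" ([column, row] in pixels, amid what is visible of it).
- mark_of(camera, target): "location" ([column, row] in pixels: a listed point, or the origin of a listed thing).
The state is a dict: "time": time; "q": joint angles; "joint_velocities": joint speeds; "joint_torque": joint torques, N m; "position": TCP position; "tool_rot": TCP orientation; "ft_force": force on the tool from outside, world axes, zero at the start; "moment": the same for the moment, N m; "grip_width": finger opening in m.
Only numpy, scipy, OpenCV 4.12 (cv2) and the standard library are available. Lean on these libraries where they do the work, as an engineer would, in place of code of your own. Each camera call takes 0.05 s, during which the arm holds its last target. There are 200 camera calls.

### The job

Send the specimen jars across on the transfer carriage: pull the parking brake up to its third notch (green mark) and leave it there, squeeze the blue grips together until the clamp locks on the red basket, and stand every yellow-capped jar upright in the basket. Then press the red button, holding it down until the brake lever has dropped fully, slide the carriage all the way to its green end stop with the basket still clamped, and finally press the orange paddle down so that the clamp springs open; leave the bowl, the bottle and the glove box where they are.

Things in the scene. Friction and masses are not known exactly. Their poses are not given: they have to be found in the camera images.
- dock: Fixed aluminium base of the transfer dock, about 540 mm long along its y; origin on the table under the middle of the basket as it starts, z up. The carriage runs 100 mm along the dock's -y to a green end stop (42 mm high). The white brake housing stands at its +y end (dock x -123 to +8 mm, y 232 to 288 mm, up to 110 mm above the table).
- brake_lever (a joint): Brake lever angle (rad), hinge axis along the dock's y: 0 = down (points to dock -x, 0.15 rad upwards), grows as it is raised, stop at 1.0. Ratchet notches at 0.22, 0.44, 0.66, 0.88: let go, it sinks (spring, 3 to 6 N at the grip) to 0.03 under the last notch passed. Wanted: third, 0.66 (raise to 0.75, let go). Comes down only while the red button is held; if too high, do that and start again.
- lever_hinge (a point): Point on the brake lever's hinge axis, 85 mm above the table, midway across the lever. Its x, y and z axes are the dock's.
- lever_grip (a point): Middle of the lever's black round grip (22 mm diameter, 70 mm long, lying along the lever), 125 mm from the hinge axis; can be pinched from above across the dock's y and led along the arc. It turns in the fingers.
- button_top (a point): Middle of the top of the red round release button (28 mm diameter, 122 mm above the table) on the brake housing; travel 9 mm straight down, about 1.5 N at first and 5.5 N fully down. Pushed over 6 mm it frees the lever, which drops from the third notch in about 1 s; let go sooner and it catches at a lower notch.
- carriage (a joint): White sliding carriage: travel in m along the dock's -y; 0 = start, 0.10 = against the green end stop (home is beyond 0.09). About 2 to 4 N slides it; while the brake is on a bolt holds it after 3 mm.
- push_post (a point): Middle of the top of the black round upright post on the carriage (24 mm diameter, 55 mm tall, top 90 mm above the table, bottom on the carriage's deck at 35 mm): push it or grip it from above to slide the carriage. Moves with the carriage; axes are the dock's.
- clamp (a joint): Locking clamp on the carriage: swing of each of its two upright blue grips, 0 = open, 0.25 rad = shut. They are coupled. Spring back to 0 if let go below 0.17, go over centre above that and stay locked near 0.245 (over 0.22 counts as locked). A jaw comes down on the basket's rim with them.
- clamp_mid (a point): Midway between the two clamp grips, 130 mm above the table: squeeze here along the dock's x, 5 to 8 N. The grips stand side by side along the dock's x, pivot 65 mm above the table and reach to 155 mm; here they are 64 mm apart over their outsides when open, 32 mm when shut, and 18 mm wide. Moves with the carriage; axes are the dock's.
- release_tip (a point): On top of the orange release paddle (26 mm wide, slanting up from the clamp towards the dock's +y), 42 mm from its hinge, 8 mm from its free end. Pressed 20 mm down here (about 5 N) it throws the locked clamp open; springs back when let go. This point is 91 mm above the table at rest, 71 mm when pressed home (then 5 mm further along dock +y); moves with the carriage.
- basket: Red open basket, 170 x 170 x 32 mm, walls and floor 4 mm, loose in a shallow recess of the carriage; origin under the middle of its floor (35 mm above the table), axes as the dock's. Jaw at the middle of its +y rim, 14 mm above it when open. Room for four jars: stand them about 42 mm in x and y from its middle.
- jar1: Squat specimen jar, whitish body 54 mm in diameter, yellow cap 56 mm in diameter and 18 mm high, 65 mm tall in all, about 0.14 kg, heavy at the bottom; origin at the centre of its underside, z up. Starts standing on the table to the robot's right; two to four jars are there (absent ones give None from the start).
- jar2: Squat specimen jar, whitish body 54 mm in diameter, yellow cap 56 mm in diameter and 18 mm high, 65 mm tall in all, about 0.14 kg, heavy at the bottom; origin at the centre of its underside, z up. Starts standing on the table to the robot's right; two to four jars are there (absent ones give None from the start).
- jar3: Squat specimen jar, whitish body 54 mm in diameter, yellow cap 56 mm in diameter and 18 mm high, 65 mm tall in all, about 0.14 kg, heavy at the bottom; origin at the centre of its underside, z up. Starts standing on the table to the robot's right; two to four jars are there (absent ones give None from the start).
- jar4: Squat specimen jar, whitish body 54 mm in diameter, yellow cap 56 mm in diameter and 18 mm high, 65 mm tall in all, about 0.14 kg, heavy at the bottom; origin at the centre of its underside, z up. Starts standing on the table to the robot's right; two to four jars are there (absent ones give None from the start).
- bowl: Bystander: steel bowl, 100 mm wide, 35 mm high, in front of the dock; leave alone.
- bottle: Bystander: blue bottle, 64 mm diameter, 170 mm high, beyond the jars; leave alone.
- glove_box: Bystander: pale blue glove box, 110 x 220 x 70 mm, beyond the dock; leave alone.
Mind the look-alikes: they are no part of the job. Leave any black or pink look-alike of the jar2 alone.

How it is judged:
On the way, in this order (a step that is already met when the one before it is completed fails the run):
1. the brake lever rests at its third notch, let go (value of joint brake_lever between 0.58 and 0.74 rad and contact force between brake_lever and the fingers below 0.3 N and velocity of joint brake_lever below 0.1 rad/s), for 0.3 s.
2. the clamp is locked on the basket, let go, brake still on (value of joint brake_lever between 0.58 and 0.74 rad and z of basket in the frame of clamp_mid between -0.105 and -0.085 m and horizontal distance between basket and clamp_mid below 0.115 m and value of joint clamp above 0.22 rad and contact force between clamp and the fingers below 0.3 N), for 0.3 s.
3. every jar stands in the basket, brake on and clamp locked (value of joint brake_lever between 0.58 and 0.74 rad and value of joint clamp above 0.22 rad and x of jar1 in the frame of basket between -0.075 and 0.075 m and y of jar1 in the frame of basket between -0.075 and 0.075 m and z of jar1 in the frame of basket between -0.004 and 0.014 m and angle between each of jar1, jar2, jar3, jar4's own z axis and vertical below 0.15 rad and linear speed of each of jar1, jar2, jar3, jar4 below 0.05 m/s and x of jar2 in the frame of basket between -0.075 and 0.075 m and y of jar2 in the frame of basket between -0.075 and 0.075 m and z of jar2 in the frame of basket between -0.004 and 0.014 m and x of jar3 in the frame of basket between -0.075 and 0.075 m and y of jar3 in the frame of basket between -0.075 and 0.075 m and z of jar3 in the frame of basket between -0.004 and 0.014 m and x of jar4 in the frame of basket between -0.075 and 0.075 m and y of jar4 in the frame of basket between -0.075 and 0.075 m and z of jar4 in the frame of basket between -0.004 and 0.014 m), for 0.3 s.
4. the brake lever is fully down, clamp still locked (value of joint brake_lever below 0.06 rad and value of joint clamp above 0.22 rad), for 0.2 s.
5. the carriage is against the green stop, clamp still locked (value of joint carriage above 0.09 m and value of joint clamp above 0.22 rad), for 0.2 s.
At the end, for the whole second after the job is handed in: Brake lever down (below 0.06 rad), carriage home (beyond 90 of 100 mm) and still, clamp open (below 0.05 rad), basket in its recess on the carriage, every jar that was there standing upright (within 0.15 rad) on the basket's floor, at rest (value of joint brake_lever below 0.06 rad and value of joint carriage above 0.09 m and value of joint clamp below 0.05 rad and velocity of joint carriage below 0.02 m/s and z of basket in the frame of clamp_mid between -0.105 and -0.085 m and horizontal distance between basket and clamp_mid below 0.115 m and x of jar1 in the frame of basket between -0.075 and 0.075 m and y of jar1 in the frame of basket between -0.075 and 0.075 m and z of jar1 in the frame of basket between -0.004 and 0.014 m and angle between each of jar1, jar2, jar3, jar4's own z axis and vertical below 0.15 rad and linear speed of each of jar1, jar2, jar3, jar4 below 0.05 m/s and x of jar2 in the frame of basket between -0.075 and 0.075 m and y of jar2 in the frame of basket between -0.075 and 0.075 m and z of jar2 in the frame of basket between -0.004 and 0.014 m and x of jar3 in the frame of basket between -0.075 and 0.075 m and y of jar3 in the frame of basket between -0.075 and 0.075 m and z of jar3 in the frame of basket between -0.004 and 0.014 m and x of jar4 in the frame of basket between -0.075 and 0.075 m and y of jar4 in the frame of basket between -0.075 and 0.075 m and z of jar4 in the frame of basket between -0.004 and 0.014 m); the robot touches nothing.
It fails at once if the bowl is moved by more than 30 mm (distance of bowl from where it was at the start of the episode above 0.03 m).
It fails at once if the bottle is moved by more than 30 mm (distance of bottle from where it was at the start of the episode above 0.03 m).
It fails at once if the glove box is moved by more than 30 mm (distance of glove_box from where it was at the start of the episode above 0.03 m).
Of jar1, jar2, jar3, jar4 only 2 to 4 are there at a start; the rules pass over those that are not, and their reading is None.
At some moment in a run one of jar1, jar2, jar3, jar4 may be knocked a few centimetres aside while the robot is not near it.
It also fails if it takes over 210 s, if anything falls off the work surface, if the arm or the gripper's body presses on something with over 40 N, if the wrist force passes 120 N, or if a joint passes its speed limit or range.

## Working session

There is one attempt and no reset: what is moved stays moved. The work goes in short steps, Python scripts to look and compute and a tool call to move; the robot and the scene stay as the last step left them, time stands still between calls to the robot, and variables do not carry over. Pictures are saved under pics/ and viewed, about 12 in all and at most 16, crops included, and the job is handed in when it is done.

Besides the shell and the picture viewer there is one more tool, called after "Emit:" in YAML: its name, and indented under it one key for each argument. drive_tool: Moves the arm, as the interface text tells. Its arguments: {"type":"object","properties":{"plan":{"type":"array","items":{"type":"array","items":{"type":"number"}}},"newtons":{"type":"number"}},"required":["plan"]}

```bash
ls; mkdir -p pics
python3 - <<'E'
from rig import *
import cv2,numpy as np
o=get_obs();print(o)
for c in ["scene","top","wrist"]:
    im=camera(c);cv2.imwrite(f"pics/a_{c}.png",im)
    k=get_calibration(c);print(c,{a:np.round(b,3).tolist() for a,b in k.items()})
    if c=="wrist":continue
    for t in ["lever_grip","lever_hinge","button_top","push_post","clamp_mid","release_tip","basket","dock","jar1","bowl","bottle","glove_box"]:
        print(c,t,[(np.round(d["location"]).tolist(),round(d["conf"],2)) for d in mark_of(c,t)])
a=cv2.imread("pics/a_scene.png");b=cv2.imread("pics/a_top.png")
cv2.imwrite("pics/a1.png",cv2.resize(a,(800,600)));cv2.imwrite("pics/a2.png",cv2.resize(b,(800,600)))
E
```

```text
pics
{'time': 0.0, 'q': array([ 9.62505013e-01,  5.28455182e-01,  1.43388114e+00,  1.46277548e-06,
        1.18141654e+00, -1.78493436e-01]), 'joint_velocities': array([-0.0024571 , -0.0008995 ,  0.0007019 ,  0.00086026,  0.00078389,
        0.0009778 ]), 'joint_torque': array([-1.46809482e-03, -4.40045285e+01, -1.76588988e+01,  6.31916709e-02,
        5.83793269e-02, -1.58177918e-04]), 'position': array([0.25997601, 0.56756368, 0.22158513]), 'tool_rot': array([ 0.69154666, -0.15108291,  0.1504965 , -0.69013621]), 'ft_force': array([ 0.24322766, -0.39662588,  0.53861005]), 'moment': array([ 0.00511715,  0.04453365, -0.0127112 ]), 'grip_width': 0.0868514240658626}
scene {'fx': 468.428, 'fy': 468.428, 'cx': 257.424, 'cy': 191.082, 'origin': [1.391, -0.784, 0.889], 'rotation': [0.813, 0.359, -0.19, -0.418]}
scene lever_grip [([295.0, 130.0], 0.54)]
scene lever_hinge [([326.0, 148.0], 0.72)]
scene button_top [([339.0, 143.0], 0.37)]
scene push_post [([311.0, 160.0], 0.63)]
scene clamp_mid [([315.0, 165.0], 0.78)]
scene release_tip [([324.0, 150.0], 0.62), ([327.0, 166.0], 0.39)]
scene ba
[... 695 characters left out ...]
 ([230.0, 138.0], 0.15)]
top push_post [([165.0, 205.0], 0.83)]
top clamp_mid [([181.0, 179.0], 0.8), ([231.0, 138.0], 0.43)]
top release_tip [([164.0, 186.0], 0.64)]
top basket [([220.0, 186.0], 0.92)]
top dock [([132.0, 254.0], 0.7)]
top jar1 [([341.0, 247.0], 0.88), ([361.0, 164.0], 0.78), ([309.0, 198.0], 0.73), ([375.0, 200.0], 0.71), ([342.0, 202.0], 0.62), ([312.0, 237.0], 0.54)]
top bowl [([230.0, 262.0], 0.63)]
top bottle [([329.0, 155.0], 0.97)]
top glove_box [([234.0, 136.0], 0.87)]
wrist {'fx': 289.021, 'fy': 289.021, 'cx': 254.601, 'cy': 192.524, 'tool_from_camera': [[-0.001, 0.962, 0.273, -0.075], [0.002, -0.273, 0.962, -0.163], [1.0, 0.001, -0.001, 0.0], [0.0, 0.0, 0.0, 1.0]]}
```

View pics/a1.png

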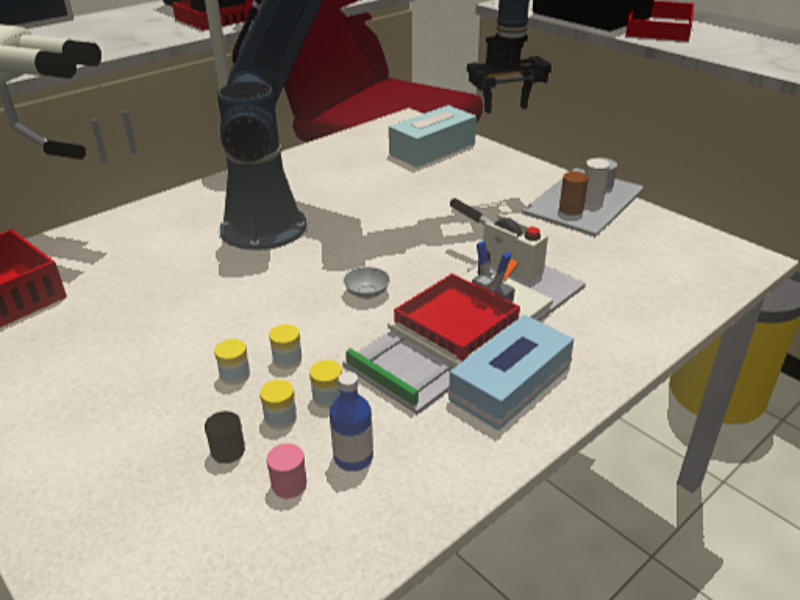

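View pics/a2.png

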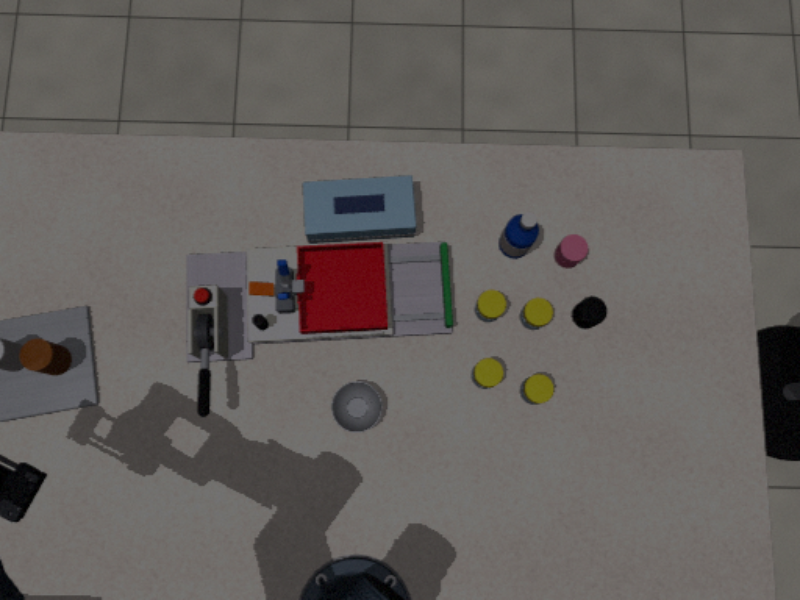

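The pictures show four yellow-capped jars (top view, 800-px scale: (491,304), (538,312), (489,373), (539,389)). The look-alikes are black at (590,312) and pink at (572,250). The dock lies nearly along world y, with the lever grip at (204,390), the button at (202,296) and the paddle at (262,289).

```bash
cat > h.py <<'E'
from rig import *
import cv2,numpy as np
from scipy.spatial.transform import Rotation as R
def ray(c,px,o=None):
    k=get_calibration(c)
    d=np.array([(px[0]-k["cx"])/k["fx"],(px[1]-k["cy"])/k["fy"],1.])
    if c=="wrist":
        T=k["tool_from_camera"];A=R.from_quat(o["tool_rot"]).as_matrix()
        return o["position"]+A@T[:3,3],A@T[:3,:3]@d
    return np.array(k["origin"]),R.from_quat(k["rotation"]).as_matrix()@d
def onz(c,px,z,o=None):
    p,d=ray(c,px,o);return p+d*(z-p[2])/d[2]
def tri(rays):
    A=np.zeros((3,3));b=np.zeros(3)
    for p,d in rays:
        d=d/np.linalg.norm(d);M=np.eye(3)-np.outer(d,d);A+=M;b+=M@p
    return np.linalg.solve(A,b)
def blobs(im,lo,hi,amin=30):
    m=cv2.inRange(cv2.cvtColor(im,cv2.COLOR_BGR2HSV),lo,hi)
    n,_,s,c=cv2.connectedComponentsWithStats(m)
    return m,[(c[i],s[i]) for i in range(1,n) if s[i,4]>=amin]
E
python3 - <<'E'
from h import *
np.set_printoptions(precision=4,suppress=True)
k=get_calibration("top");print(R.from_quat(k["rotation"]).as_matrix())
for t,px,z in [("grip",(134,252),.104),("hinge",(129,210),.085),("button",(131,188),.122),("post",(165,205),.09),("clamp",(181,179),.13),("rel",(164,186),.091),("basket",(220,186),.035),("bowl",(230,262),.0),("bottle",(329,155),0)]:
    print(t,onz("top",px,z))
im=cv2.imread("pics/a_top.png")
m,b=blobs(im,(20,150,60),(35,255,255))
for c,s in b: print("yellow",c,s[4],onz("top",c,.065))
m,b=blobs(im,(8,150,60),(16,255,255),10)
for c,s in b: print("orange",c,s[4],onz("top",c,.08))
h=cv2.cvtColor(im,cv2.COLOR_BGR2HSV);m=cv2.inRange(h,(0,150,60),(6,255,255))|cv2.inRange(h,(174,150,60),(180,255,255))
n,l,s,c=cv2.connectedComponentsWithStats(m)
for i in range(1,n):
    if s[i,4]>20:
        print("red",c[i],s[i,4],onz("top",c[i],.06 if s[i,4]>1000 else .122))
        if s[i,4]>1000:
            P=np.argwhere(l==i)[:,::-1].astype(float);W=np.array([onz("top",p,.067)[:2] for p in P]).astype(np.float32)
            r=cv2.minAreaRect(W*1000);print(r)
m,b=blobs(im,(50,120,30),(75,255,255),50)
for c,s in b:
    P=np.argwhere(m)[:,::-1];W=np.array([onz("top",p,.042)[:2] for p in P]).astype(np.float32);print("green",c,s,cv2.minAreaRect(W*1000))
o=get_obs();print(R.from_quat(o["tool_rot"]).as_matrix())
E
```

```text
[[ 0.02   -0.9809  0.1935]
 [-0.9997 -0.0226 -0.0112]
 [ 0.0153 -0.1932 -0.981 ]]
grip [0.3979 0.2764 0.104 ]
hinge [0.5225 0.3039 0.085 ]
button [0.5815 0.2935 0.122 ]
post [0.5391 0.1977 0.09  ]
clamp [0.61   0.1486 0.13  ]
rel [0.5962 0.2036 0.091 ]
basket [0.612  0.0403 0.035 ]
bowl [0.3807 0.0036 0.    ]
bottle [ 0.7299 -0.306   0.    ]
yellow [314.4048 194.0952] 252 [ 0.5872 -0.2489  0.065 ]
yellow [344.2519 199.2752] 258 [ 0.5732 -0.3396  0.065 ]
yellow [312.3603 238.0331] 272 [ 0.4533 -0.2421  0.065 ]
yellow [344.4354 248.1993] 271 [ 0.4251 -0.3376  0.065 ]
orange [167.  184.5] 120 [0.6033 0.1969 0.08  ]
orange [ 22.4811 226.5063] 318 [0.4672 0.6137 0.08  ]
red [219.1263 184.2144] 2873 [0.6122 0.0417 0.06  ]
((614.6567993164062, 44.615840911865234), (170.11965942382812, 171.9459228515625), 4.362110137939453)
red [128.3906 188.4531] 64 [0.58  0.301 0.122]Traceback (most recent call last):
  File "<stdin>", line 21, in <module>
  File "h.py", line 12, in onz
    p,d=ray(c,px,o);return p+d*(z-p[2])/d[2]
        ~~~^^^^^^^^
  File "h.py", line 5, in ray
    k=get_calibration(c)
ValueError: time passes only in moves, steps and waits
```

```bash
sed -i 's/^def ray/import functools\ncal=functools.lru_cache(None)(get_calibration)\ndef ray/; s/k=get_calibration(c)/k=cal(c)/' h.py
python3 - <<'E'
from h import *
np.set_printoptions(precision=4,suppress=True)
im=cv2.imread("pics/a_top.png")
m,b=blobs(im,(50,120,30),(75,255,255),50)
P=np.argwhere(m)[:,::-1];W=np.array([onz("top",p,.042)[:2] for p in P]).astype(np.float32);print("green",cv2.minAreaRect(W*1000))
m=cv2.inRange(im,(0,0,0),(28,28,28))
n,l,s,c=cv2.connectedComponentsWithStats(m)
for i in range(1,n):
    if s[i,4]>60 and c[i,0]<240 and c[i,0]>60: print("dark",c[i],s[i])
for p,z in [((129.5,210),.085),((129,225),.09),((129.5,261),.104),((128.4,188.4),.122)]: print(p,onz("top",p,z))
# scene triangulations
for t,a,b in [("grip",(134,252),(295,130)),("hinge",(129,210),(326,148)),("button",(128.4,188.4),(339,143)),("clamp",(181,179),(315,165)),("jar",(314.4,194.1),(212,238))]:
    print(t,tri([ray("top",a),ray("scene",b)]))
o=get_obs();print(R.from_quat(o["tool_rot"]).as_matrix(),o["time"])
E
```

```text
green ((627.2637329101562, -162.0148468017578), (168.4978485107422, 13.289162635803223), 4.654364585876465)
dark [132.5135 211.3964] [126 201  11  23 111]
dark [166.4426 205.9344] [162 202  10   9  61]
dark [130.2449 251.1173] [127 236   8  31 196]
dark [226.6916 375.5941] [203 366  56  18 574]
(129.5, 210) [0.5225 0.3025 0.085 ]
(129, 225) [0.4773 0.2996 0.09  ]
(129.5, 261) [0.3721 0.2875 0.104 ]
(128.4, 188.4) [0.5802 0.3009 0.122 ]
grip [0.3984 0.2747 0.1201]
hinge [0.5217 0.3026 0.09  ]
button [0.5775 0.2976 0.1343]
clamp [0.6096 0.1481 0.1293]
jar [ 0.5917 -0.2454  0.0575]
[[ 0.9091 -0.      0.4167]
 [-0.4167 -0.      0.9091]
 [-0.     -1.     -0.    ]] 1.35
```

Emit:
drive_tool:
  plan:
    - [241,0,-193,0,-29.2,0,60]
    - [241,0,-193,0,-29.2,0,60]
    - [241,0,-193,0,-29.2,0,60]
    - [241,0,-193,0,-29.2,0,60]
    - [241,0,-193,0,-29.2,0,60]
    - [241,0,-193,0,-29.2,0,60]
    - [241,0,-193,0,-29.2,0,60]
    - [241,0,-193,0,-29.2,0,60]
    - [241,0,-193,0,-29.2,0,60]
    - [241,0,-193,0,-29.2,0,60]
  newtons: 20

```text
time: 2.35
position: [0.3985, 0.2932, 0.2226]
tool_rot: [-0.706, -0.029, 0.029, 0.707]
ft_force: [-0.2, 0.9, -0.5]
grip_width: 0.0598
```

Run:
```python
from h import *
np.set_printoptions(precision=4,suppress=True)
o=get_obs();im=camera("wrist");cv2.imwrite("pics/b.png",im);print(o["position"],o["time"]);print(R.from_quat(o["tool_rot"]).as_matrix())
for t,z in [("lever_grip",.104),("lever_hinge",.085),("button_top",.122),("push_post",.09),("clamp_mid",.13),("release_tip",.091)]:
    for d in mark_of("wrist",t): print(t,np.round(d["location"]),round(d["conf"],2),onz("wrist",d["location"],z,o))
```

```text
[0.3985 0.2932 0.2226] 2.35
[[ 0.9967 -0.0001 -0.0809]
 [ 0.0809  0.0004  0.9967]
 [-0.0001 -1.      0.0004]]
lever_grip [249. 178.] 0.89 [0.3885 0.2868 0.104 ]
lever_hinge [248. 280.] 0.85 [0.5159 0.2951 0.085 ]
```

View pics/b.png

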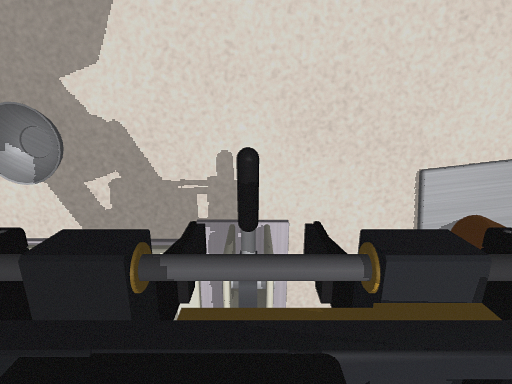

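Emit:
drive_tool:
  plan:
    - [1,50,-4,0,0,0,60]
    - [1,90,-4,0,0,0,60]
    - [1,120,-4,0,0,0,60]
    - [1,139,-4,0,0,0,60]
    - [1,139,-4,0,0,0,60]
    - [1,139,-4,0,0,0,15]
    - [1,139,-4,0,0,0,15]
    - [1,139,-4,0,0,0,15]
    - [1,139,-4,0,0,0,15]
    - [1,139,-4,0,0,0,15]
  newtons: 15

```text
time: 3.7
position: [0.4007, 0.2885, 0.0843]
tool_rot: [-0.706, -0.029, 0.028, 0.707]
ft_force: [0.6, -0.2, 0.5]
grip_width: 0.0282
```

Emit:
drive_tool:
  plan:
    - [0,0,0,0,0,0,15]
    - [0,0,0,0,0,0,15]
    - [2,-12,0,0,0,0,15]
    - [6,-24,0,0,0,0,15]
    - [11,-36,0,0,0,0,15]
    - [17,-47,0,0,0,0,15]
    - [24,-57,0,0,0,0,15]
    - [32,-67,0,0,0,0,15]
    - [41,-75,0,0,0,0,15]
    - [47,-80,0,0,0,0,15]

```text
time: 4.7
position: [0.4388, 0.2893, 0.1603]
tool_rot: [0.709, 0.021, -0.035, -0.704]
ft_force: [-8.6, -3.5, -2.1]
grip_width: 0.021
```

Emit:
drive_tool:
  plan:
    - [0,0,0,0,0,0,15]
    - [0,0,0,0,0,0,15]

```text
time: 4.9
position: [0.4406, 0.2895, 0.1617]
tool_rot: [0.709, 0.023, -0.034, -0.705]
ft_force: [-7.3, -4.1, -0.2]
grip_width: 0.0215
```

Emit:
drive_tool:
  plan:
    - [-2,-3,0,0,0,0,15]
    - [-2,-3,0,0,0,0,15]
    - [-2,-3,0,0,0,0,60]
    - [-2,-3,0,0,0,0,60]
    - [-2,-3,0,0,0,0,60]
    - [-2,-3,0,0,0,0,60]
    - [-2,-3,0,0,0,0,60]
    - [-2,-33,0,0,0,0,60]
    - [-2,-73,0,0,0,0,60]
    - [-2,-113,0,0,0,0,60]

```text
time: 5.9
position: [0.4449, 0.2919, 0.2776]
tool_rot: [0.707, 0.028, -0.029, -0.706]
ft_force: [1.6, 0.0, 0.2]
grip_width: 0.0597
```

Run:
```python
from h import *
np.set_printoptions(precision=4,suppress=True)
o=get_obs();im=camera("wrist");print(o["position"],o["time"])
for d in mark_of("wrist","lever_grip"): print("w",d["location"],d["conf"])
im2=camera("scene");cv2.imwrite("pics/c.png",np.hstack([im,cv2.resize(im2[70:230,230:400],(408,384))]))
for d in mark_of("scene","lever_grip"):
    print("s",d["location"],d["conf"])
k=cal("scene");M=R.from_quat(k["rotation"]).as_matrix()
h=np.array([.5225,.3005,.085])
for q in (.41,.63,.85):
    a=q+.15;p=h+.125*np.array([-np.cos(a)*.9967,-np.cos(a)*.0805,np.sin(a)])
    c=M.T@(p-k["origin"]);print(q,p,c[:2]/c[2]*k["fx"]+[k["cx"],k["cy"]])
```

```text
[0.4449 0.2919 0.2776] 5.9
w [255.0, 173.8] 0.86
s [304.6, 116.0] 0.66
0.41 [0.4169 0.292  0.1514] [302.0572 122.232 ]
0.63 [0.4339 0.2933 0.1729] [306.2882 118.0487]
0.85 [0.4552 0.2951 0.1902] [311.587  115.2894]
```

View pics/c.png

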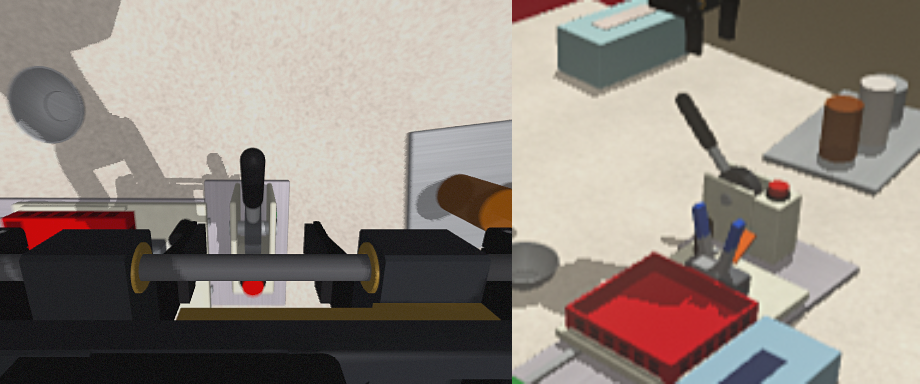

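The lever sits at about 0.63 rad: the scene mark at (305,116) matches the predicted third-notch position. Next I'll move above the basket to view the clamp.

Emit:
drive_tool:
  plan:
    - [148,0,-235,0,90,0,87]
    - [148,0,-235,0,90,0,87]
    - [148,0,-235,0,90,0,87]
    - [148,0,-235,0,90,0,87]
    - [148,0,-235,0,90,0,87]
    - [148,0,-235,0,90,0,87]
    - [148,0,-235,0,90,0,87]
    - [148,0,-235,0,90,0,87]
    - [148,0,-235,0,90,0,87]
    - [148,0,-235,0,90,0,87]

```text
time: 7.1
position: [0.6103, 0.0694, 0.274]
tool_rot: [0.536, -0.464, 0.461, -0.534]
ft_force: [0.5, -0.3, -0.1]
grip_width: 0.087
```

Emit:
drive_tool:
  plan:
    - [0,0,0,0,4.1,0,87]
    - [0,0,0,0,4.1,0,87]

```text
time: 7.3
position: [0.6104, 0.0696, 0.2743]
tool_rot: [0.52, -0.481, 0.479, -0.518]
ft_force: [0.4, 0.0, 0.1]
grip_width: 0.0869
```

Run:
```python
from h import *
np.set_printoptions(precision=4,suppress=True)
o=get_obs();im=camera("wrist");cv2.imwrite("pics/d.png",im);print(o["position"],o["time"],o["q"]);print(R.from_quat(o["tool_rot"]).as_matrix())
for t,z in [("button_top",.122),("push_post",.09),("clamp_mid",.13),("release_tip",.091),("lever_hinge",.085)]:
    for d in mark_of("wrist",t): print(t,np.round(d["location"]),round(d["conf"],2),onz("wrist",d["location"],z,o))
```

```text
[0.6104 0.0696 0.2743] 7.3 [-0.0682  0.4624  1.3964  0.0001  1.287  -0.1474]
[[ 0.0791 -0.0042  0.9969]
 [-0.9969  0.0003  0.0791]
 [-0.0007 -1.     -0.0041]]
push_post [201.  58.] 0.55 [0.5399 0.1953 0.09  ]
push_post [258.  46.] 0.15 [0.6013 0.2119 0.09  ]
clamp_mid [261. 109.] 0.79 [0.6098 0.1463 0.13  ]
clamp_mid [109. 191.] 0.32 [0.4498 0.0465 0.13  ]
release_tip [258.  46.] 0.9 [0.6014 0.2116 0.091 ]
```

View pics/d.png

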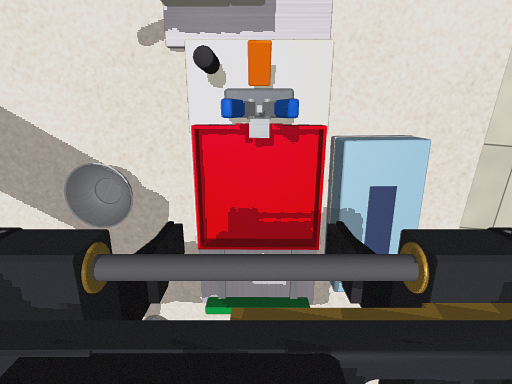

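The image shows the blue grips at (231,107) and (288,107) with the paddle at (259,62), so clamp_mid is near (0.609, 0.1465). Squeezing there now.

Emit:
drive_tool:
  plan:
    - [-40,0,5,0,0,0,87]
    - [-77,0,5,0,0,0,87]
    - [-77,0,5,0,0,0,87]
    - [-77,50,5,0,0,0,87]
    - [-77,90,5,0,0,0,87]
    - [-77,120,5,0,0,0,87]
    - [-77,145,5,0,0,0,87]
    - [-77,163,5,0,0,0,87]
    - [-77,163,5,0,0,0,87]
    - [-77,163,5,0,0,0,87]
  newtons: 20

```text
time: 8.6
position: [0.6107, 0.1462, 0.1137]
tool_rot: [0.519, -0.48, 0.48, -0.519]
ft_force: [0.3, 0.3, 0.9]
grip_width: 0.0872
```

Emit:
drive_tool:
  plan:
    - [0,0,0,0,0,0,26]
    - [0,0,0,0,0,0,26]
    - [0,0,0,0,0,0,26]
    - [0,0,0,0,0,0,26]
    - [0,0,0,0,0,0,26]
    - [0,0,0,0,0,0,26]
    - [0,0,0,0,0,0,26]
    - [0,0,0,0,0,0,26]
    - [0,0,0,0,0,0,26]
    - [0,0,0,0,0,0,26]

```text
time: 9.6
position: [0.6084, 0.1465, 0.1136]
tool_rot: [0.521, -0.481, 0.479, -0.518]
ft_force: [-5.8, -1.2, 4.2]
grip_width: 0.0313
```

Emit:
drive_tool:
  plan:
    - [0,0,0,0,0,0,87]
    - [0,0,0,0,0,0,87]
    - [0,0,0,0,0,0,87]
    - [0,0,0,0,0,0,87]
    - [0,-40,0,0,0,0,87]
    - [0,-90,0,0,0,0,87]
    - [0,-140,0,0,0,0,87]
    - [50,-160,0,0,0,0,87]
    - [100,-160,0,0,0,0,87]
    - [100,-160,0,0,0,0,87]

```text
time: 10.6
position: [0.6201, 0.0416, 0.2751]
tool_rot: [-0.518, 0.479, -0.483, 0.518]
ft_force: [-0.3, 0.4, -0.3]
grip_width: 0.0868
```

Run:
```python
from h import *
np.set_printoptions(precision=4,suppress=True)
o=get_obs();im=camera("wrist");print(o["position"],o["time"])
for t,z in [("clamp_mid",.13),("release_tip",.091),("basket",.035)]:
    for d in mark_of("wrist",t): print(t,np.round(d["location"]),round(d["conf"],2),onz("wrist",d["location"],z,o))
# red rim rect at z .067
h=cv2.cvtColor(im,cv2.COLOR_BGR2HSV);m=cv2.inRange(h,(0,150,40),(6,255,255))|cv2.inRange(h,(174,150,40),(180,255,255));m[230:]=0
x,y,w,hh=cv2.boundingRect(m);print(x,y,w,hh);
t=camera("top");cv2.imwrite("pics/e.png",np.hstack([im,cv2.resize(t[80:280,250:430],(346,384))]))
m,b=blobs(t,(20,150,60),(35,255,255))
for c,s in b: print("yellow",c,s[4],onz("top",c,.065))
```

```text
[0.6201 0.0416 0.2751] 10.6
clamp_mid [252.  80.] 0.9 [0.6093 0.1444 0.13  ]
release_tip [251.  14.] 0.95 [0.6039 0.2138 0.091 ]
basket [248. 163.] 0.95 [0.6108 0.0432 0.035 ]
182 99 138 131
yellow [314.3566 194.2791] 258 [ 0.5866 -0.2487  0.065 ]
yellow [344.1553 199.4394] 264 [ 0.5727 -0.3393  0.065 ]
yellow [312.3223 238.1282] 273 [ 0.453 -0.242  0.065]
yellow [344.4007 248.2022] 272 [ 0.4251 -0.3375  0.065 ]
```

View pics/e.png

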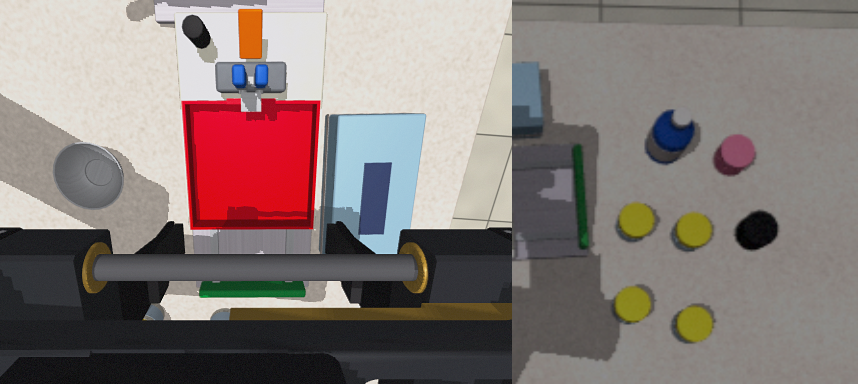

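The clamp is locked: the grips now sit together at (239,75) and (261,75), with the jaw on the rim. The basket centre is about (0.612, 0.044). The four yellow jars haven't moved. The black and pink look-alikes are at (757,230) and (737,153) of this crop, and I'll leave them alone.

```bash
cat > go.py <<'E'
import sys
from h import *
# usage: go.py yaw x y z [x y z ...] (mm): prints tool-axis shifts from the present pose
o=get_obs();A=R.from_quat(o["tool_rot"]).as_matrix();v=[float(a) for a in sys.argv[1:]];y=np.radians(v[0])
T=np.array([[np.sin(y),0,np.cos(y)],[-np.cos(y),0,np.sin(y)],[0,-1,0]])
print("t",round(o["time"],2),"pos",np.round(o["position"]*1000).tolist(),"turn",np.degrees(R.from_matrix(A.T@T).as_rotvec()).round(1).tolist())
for i in range(1,len(v),3): print(np.round(A.T@(np.array(v[i:i+3])-o["position"]*1000)).tolist())
E
python3 go.py 4.6 587 -249 200 587 -249 40
```

```text
t 10.85 pos [618.0, 48.0, 273.0] turn [0.1, -0.0, -0.0]
[294.0, 73.0, -55.0]
[294.0, 233.0, -54.0]
```

Emit:
drive_tool:
  plan:
    - [50,0,-10,0,0,0,87]
    - [100,0,-20,0,0,0,87]
    - [150,10,-30,0,0,0,87]
    - [200,20,-40,0,0,0,87]
    - [250,40,-50,0,0,0,87]
    - [294,70,-55,0,0,0,87]
    - [294,110,-55,0,0,0,87]
    - [294,150,-55,0,0,0,87]
    - [294,185,-55,0,0,0,87]
    - [294,210,-55,0,0,0,87]

```text
time: 11.85
position: [0.5858, -0.2482, 0.0602]
tool_rot: [0.52, -0.481, 0.478, -0.52]
ft_force: [-0.7, 0.6, 0.1]
grip_width: 0.0871
```

Emit:
drive_tool:
  plan:
    - [0,10,0,0,0,0,87]
    - [0,23,0,0,0,0,87]
    - [0,23,0,0,0,0,87]
    - [0,23,0,0,0,0,50]
    - [0,23,0,0,0,0,50]
    - [0,23,0,0,0,0,50]
    - [0,23,0,0,0,0,50]
    - [0,23,0,0,0,0,50]
    - [0,23,0,0,0,0,50]

```text
time: 12.75
position: [0.5874, -0.2508, 0.0413]
tool_rot: [-0.519, 0.479, -0.481, 0.52]
ft_force: [1.3, 0.4, 3.8]
grip_width: 0.0554
```

```bash
python3 go.py 4.6 650 89 230  650 89 81
```

```text
t 12.75 pos [587.0, -251.0, 41.0] turn [-0.1, -0.1, 0.1]
[-334.0, -189.0, 89.0]
[-334.0, -40.0, 89.0]
```

Emit:
drive_tool:
  plan:
    - [0,-40,0,0,0,0,50]
    - [0,-90,0,0,0,0,50]
    - [0,-140,0,0,0,0,50]
    - [-30,-180,10,0,0,0,50]
    - [-75,-189,22,0,0,0,50]
    - [-120,-189,34,0,0,0,50]
    - [-165,-189,46,0,0,0,50]
    - [-210,-189,58,0,0,0,50]
    - [-255,-189,70,0,0,0,50]
    - [-300,-189,82,0,0,0,50]

```text
time: 13.75
position: [0.6439, 0.0569, 0.2288]
tool_rot: [0.52, -0.48, 0.479, -0.519]
ft_force: [1.1, -0.7, -2.3]
grip_width: 0.0554
```

Emit:
drive_tool:
  plan:
    - [-34,0,7,0,0,0,50]
    - [-34,0,7,0,0,0,50]
    - [-34,40,7,0,0,0,50]
    - [-34,80,7,0,0,0,50]
    - [-34,110,7,0,0,0,50]
    - [-34,130,7,0,0,0,50]
    - [-34,142,7,0,0,0,50]
    - [-34,148,7,0,0,0,50]
    - [-34,148,7,0,0,0,50]

```text
time: 14.65
position: [0.6491, 0.0891, 0.0817]
tool_rot: [0.519, -0.48, 0.48, -0.519]
ft_force: [-0.4, -0.0, -1.9]
grip_width: 0.0552
```

Emit:
drive_tool:
  plan:
    - [0,2,0,0,0,0,50]
    - [0,2,0,0,0,0,65]
    - [0,2,0,0,0,0,65]
    - [0,2,0,0,0,0,65]
    - [0,-20,0,0,0,0,65]
    - [0,-60,0,0,0,0,65]
    - [0,-110,0,0,0,0,65]
    - [30,-120,0,0,0,0,87]
    - [80,-120,0,0,0,0,87]
    - [120,-120,0,0,0,0,87]

```text
time: 15.65
position: [0.6593, -0.0316, 0.2034]
tool_rot: [-0.519, 0.478, -0.481, 0.52]
ft_force: [-0.1, -0.0, 0.5]
grip_width: 0.081
```

```bash
python3 - <<'E'
from h import *
t=camera("top");m,b=blobs(t,(20,150,60),(35,255,255))
for c,s in b: print("yellow",c.round(),s[4],onz("top",c,.065).round(4),onz("top",c,.104).round(4))
E
python3 go.py 4.6 573 -340 190  573 -340 40
```

```text
yellow [344. 199.] 263 [ 0.5728 -0.3392  0.065 ] [ 0.5654 -0.3312  0.104 ]
yellow [312. 238.] 270 [ 0.4532 -0.2421  0.065 ] [ 0.4491 -0.2368  0.104 ]
yellow [344. 248.] 271 [ 0.425  -0.3374  0.065 ] [ 0.4217 -0.3295  0.104 ]
t 15.7 pos [660.0, -39.0, 203.0] turn [-0.2, -0.3, 0.4]
[294.0, 15.0, -110.0]
[292.0, 165.0, -110.0]
```

Emit:
drive_tool:
  plan:
    - [47,0,-18,0,0,0,87]
    - [94,0,-36,0,0,0,87]
    - [141,0,-54,0,0,0,87]
    - [188,0,-72,0,0,0,87]
    - [235,0,-90,0,0,0,87]
    - [275,5,-104,0,0,0,87]
    - [293,35,-110,0,0,0,87]
    - [293,80,-110,0,0,0,87]
    - [293,120,-110,0,0,0,87]
    - [293,145,-110,0,0,0,87]

```text
time: 16.7
position: [0.5704, -0.3301, 0.0536]
tool_rot: [0.519, -0.482, 0.479, -0.519]
ft_force: [-0.4, -0.1, 0.4]
grip_width: 0.0872
```

Emit:
drive_tool:
  plan:
    - [0,12,0,0,0,0,87]
    - [0,19,0,0,0,0,87]
    - [0,19,0,0,0,0,87]
    - [0,19,0,0,0,0,50]
    - [0,19,0,0,0,0,50]
    - [0,19,0,0,0,0,50]
    - [0,19,0,0,0,0,50]
    - [0,19,0,0,0,0,50]
    - [0,19,0,0,0,0,50]

```text
time: 17.6
position: [0.5728, -0.3312, 0.0383]
tool_rot: [-0.519, 0.479, -0.481, 0.52]
ft_force: [1.0, 0.2, 2.9]
grip_width: 0.0544
```

```bash
python3 go.py 4.6 567 83 230  567 83 81
```

```text
t 17.6 pos [573.0, -331.0, 38.0] turn [-0.1, -0.1, 0.1]
[-413.0, -192.0, 27.0]
[-413.0, -43.0, 27.0]
```

The grip is 8 mm off centre because the pose was read while the arm was still moving. I'll regrip centred.

Emit:
drive_tool:
  plan:
    - [0,0,0,0,0,0,87]
    - [0,0,0,0,0,0,87]
    - [0,0,0,0,0,0,87]
    - [9,-1,0,0,0,0,87]
    - [9,-1,0,0,0,0,87]
    - [9,-1,0,0,0,0,50]
    - [9,-1,0,0,0,0,50]
    - [9,-1,0,0,0,0,50]
    - [9,-1,0,0,0,0,50]
    - [9,-1,0,0,0,0,50]

```text
time: 18.6
position: [0.5729, -0.3397, 0.0386]
tool_rot: [-0.519, 0.48, -0.48, 0.519]
ft_force: [0.7, 0.4, -1.4]
grip_width: 0.0554
```

Emit:
drive_tool:
  plan:
    - [0,0,0,0,0,0,50]
    - [0,0,0,0,0,0,50]

```text
time: 18.8
position: [0.5729, -0.3397, 0.0386]
tool_rot: [-0.519, 0.48, -0.48, 0.519]
ft_force: [-0.1, 0.9, 0.5]
grip_width: 0.0553
```

```bash
python3 go.py 4.6 567 83 230  567 83 81
```

```text
t 18.8 pos [573.0, -340.0, 39.0] turn [-0.0, -0.1, 0.0]
[-422.0, -191.0, 28.0]
[-422.0, -42.0, 28.0]
```

Emit:
drive_tool:
  plan:
    - [0,-45,0,0,0,0,50]
    - [0,-95,0,0,0,0,50]
    - [0,-145,0,0,0,0,50]
    - [-30,-185,2,0,0,0,50]
    - [-78,-191,5,0,0,0,50]
    - [-126,-191,8,0,0,0,50]
    - [-174,-191,11,0,0,0,50]
    - [-222,-191,14,0,0,0,50]
    - [-270,-191,18,0,0,0,50]
    - [-318,-191,21,0,0,0,50]

```text
time: 19.8
position: [0.5677, -0.0193, 0.2292]
tool_rot: [0.519, -0.48, 0.48, -0.519]
ft_force: [0.9, 0.4, -1.3]
grip_width: 0.0552
```

Emit:
drive_tool:
  plan:
    - [-48,0,4,0,0,0,50]
    - [-90,0,6,0,0,0,50]
    - [-104,0,7,0,0,0,50]
    - [-104,30,7,0,0,0,50]
    - [-104,70,7,0,0,0,50]
    - [-104,105,7,0,0,0,50]
    - [-104,130,7,0,0,0,50]
    - [-104,145,7,0,0,0,50]
    - [-104,151,7,0,0,0,50]
    - [-104,151,7,0,0,0,50]

```text
time: 20.8
position: [0.5669, 0.0824, 0.0782]
tool_rot: [0.52, -0.48, 0.48, -0.519]
ft_force: [-0.1, -0.0, -0.9]
grip_width: 0.0555
```

Emit:
drive_tool:
  plan:
    - [0,1,0,0,0,0,50]
    - [0,1,0,0,0,0,65]
    - [0,1,0,0,0,0,65]
    - [0,1,0,0,0,0,65]
    - [0,-20,0,0,0,0,65]
    - [0,-60,0,0,0,0,65]
    - [0,-110,0,0,0,0,65]
    - [40,-130,0,0,0,0,87]
    - [80,-130,0,0,0,0,87]
    - [80,-130,0,0,0,0,87]

```text
time: 21.8
position: [0.5754, -0.001, 0.2104]
tool_rot: [-0.518, 0.479, -0.483, 0.519]
ft_force: [-0.3, -0.2, -0.2]
grip_width: 0.0811
```

Emit:
drive_tool:
  plan:
    - [0,0,0,0,0,0,87]

```text
time: 21.9
position: [0.5735, 0.0026, 0.2088]
tool_rot: [-0.519, 0.48, -0.48, 0.519]
ft_force: [0.3, 0.1, -0.2]
grip_width: 0.0846
```

```bash
python3 - <<'E'
from h import *
t=camera("top");m,b=blobs(t,(20,150,60),(35,255,255))
for c,s in b: print("yellow",c.round(),s[4],onz("top",c,.065).round(4),onz("top",c,.104).round(4))
w=camera("wrist");cv2.imwrite("pics/f.png",np.hstack([w,cv2.resize(t[100:292,120:376],(512,384))])[:, :800+224])
E
python3 go.py 4.6 453 -242 190  453 -242 39
```

```text
yellow [206. 175.] 46 [0.6401 0.0833 0.065 ] [0.6309 0.0798 0.104 ]
yellow [312. 238.] 269 [ 0.4533 -0.2423  0.065 ] [ 0.4492 -0.2369  0.104 ]
yellow [344. 248.] 270 [ 0.4249 -0.3374  0.065 ] [ 0.4216 -0.3294  0.104 ]
t 22.0 pos [573.0, 4.0, 208.0] turn [0.1, -0.1, -0.0]
[236.0, 18.0, -139.0]
[236.0, 169.0, -139.0]
```

View pics/f.png

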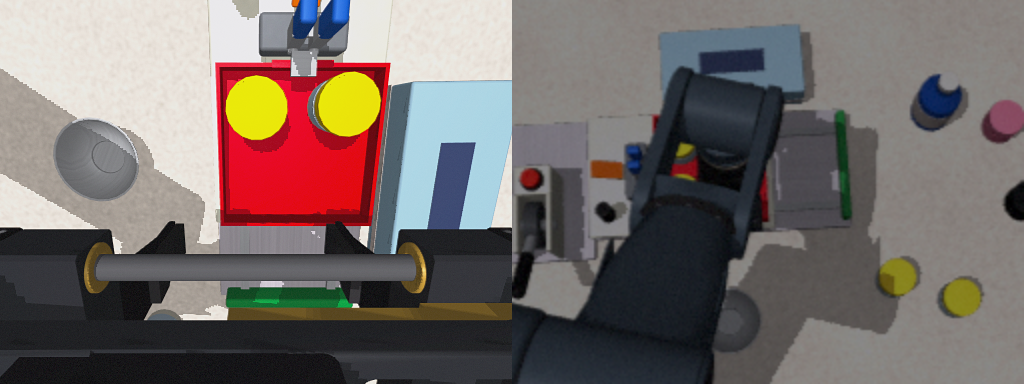

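Both jars stand in the basket, with caps at (257,107) and (349,103) in the wrist view. Next is the jar at (0.453, -0.242).

Emit:
drive_tool:
  plan:
    - [42,0,-25,0,0,0,87]
    - [84,0,-50,0,0,0,87]
    - [126,0,-75,0,0,0,87]
    - [168,0,-100,0,0,0,87]
    - [210,5,-125,0,0,0,87]
    - [236,18,-139,0,0,0,87]
    - [236,60,-139,0,0,0,87]
    - [236,105,-139,0,0,0,87]
    - [236,140,-139,0,0,0,87]
    - [236,160,-139,0,0,0,87]

```text
time: 23.0
position: [0.4525, -0.2406, 0.0456]
tool_rot: [0.52, -0.481, 0.478, -0.52]
ft_force: [-0.4, 0.3, 0.3]
grip_width: 0.0871
```

Emit:
drive_tool:
  plan:
    - [0,8,0,0,0,0,87]
    - [0,8,0,0,0,0,87]
    - [0,8,0,0,0,0,50]
    - [0,8,0,0,0,0,50]
    - [0,8,0,0,0,0,50]
    - [0,8,0,0,0,0,50]
    - [0,8,0,0,0,0,50]
    - [0,8,0,0,0,0,50]

```text
time: 23.8
position: [0.4541, -0.2432, 0.0411]
tool_rot: [-0.519, 0.479, -0.48, 0.519]
ft_force: [0.3, 0.2, 3.6]
grip_width: 0.0555
```

```bash
python3 go.py 4.6 657 5 230  657 5 81
```

```text
t 23.8 pos [454.0, -243.0, 41.0] turn [-0.1, -0.1, 0.0]
[-231.0, -189.0, 222.0]
[-231.0, -40.0, 222.0]
```

Emit:
drive_tool:
  plan:
    - [0,-45,0,0,0,0,50]
    - [0,-95,0,0,0,0,50]
    - [0,-145,0,0,0,0,50]
    - [-15,-185,15,0,0,0,50]
    - [-45,-189,45,0,0,0,50]
    - [-78,-189,77,0,0,0,50]
    - [-111,-189,109,0,0,0,50]
    - [-144,-189,141,0,0,0,50]
    - [-177,-189,173,0,0,0,50]
    - [-210,-189,203,0,0,0,50]

```text
time: 24.8
position: [0.6399, -0.0159, 0.2289]
tool_rot: [0.52, -0.48, 0.479, -0.519]
ft_force: [0.0, -0.6, -2.2]
grip_width: 0.0549
```

Emit:
drive_tool:
  plan:
    - [-21,0,19,0,0,0,50]
    - [-21,0,19,0,0,0,50]
    - [-21,40,19,0,0,0,50]
    - [-21,80,19,0,0,0,50]
    - [-21,110,19,0,0,0,50]
    - [-21,130,19,0,0,0,50]
    - [-21,143,19,0,0,0,50]
    - [-21,149,19,0,0,0,50]
    - [-21,149,19,0,0,0,50]

```text
time: 25.7
position: [0.6565, 0.0043, 0.081]
tool_rot: [0.519, -0.48, 0.48, -0.519]
ft_force: [0.1, -0.0, -1.7]
grip_width: 0.0552
```

Emit:
drive_tool:
  plan:
    - [0,1.5,0,0,0,0,50]
    - [0,1.5,0,0,0,0,65]
    - [0,1.5,0,0,0,0,65]
    - [0,1.5,0,0,0,0,65]
    - [0,-20,0,0,0,0,65]
    - [0,-60,0,0,0,0,65]
    - [0,-110,0,0,0,0,65]
    - [40,-130,-30,0,0,0,87]
    - [80,-130,-60,0,0,0,87]
    - [80,-130,-60,0,0,0,87]

```text
time: 26.7
position: [0.6011, -0.0835, 0.212]
tool_rot: [0.519, -0.48, 0.481, -0.518]
ft_force: [1.0, -0.3, -1.0]
grip_width: 0.0814
```

Emit:
drive_tool:
  plan:
    - [0,0,0,0,0,0,87]
    - [0,0,0,0,0,0,87]

```text
time: 26.9
position: [0.6036, -0.079, 0.2104]
tool_rot: [-0.519, 0.48, -0.48, 0.52]
ft_force: [-0.1, 0.3, 0.1]
grip_width: 0.0861
```

```bash
python3 - <<'E'
from h import *
t=camera("top");m,b=blobs(t,(20,150,60),(35,255,255))
for c,s in b: print("yellow",c.round(),s[4],onz("top",c,.065).round(4),onz("top",c,.104).round(4))
E
python3 go.py 4.6 425 -338 190  425 -338 39
```

```text
yellow [202. 169.] 275 [0.6574 0.0944 0.065 ] [0.6477 0.0906 0.104 ]
yellow [238. 168.] 45 [ 0.6635 -0.0143  0.065 ] [ 0.6537 -0.0152  0.104 ]
yellow [204. 196.] 265 [0.5746 0.085  0.065 ] [0.5671 0.0814 0.104 ]
yellow [344. 248.] 270 [ 0.425  -0.3375  0.065 ] [ 0.4217 -0.3296  0.104 ]
t 26.95 pos [604.0, -79.0, 210.0] turn [-0.0, -0.0, -0.0]
[244.0, 20.0, -199.0]
[244.0, 171.0, -199.0]
```

Emit:
drive_tool:
  plan:
    - [38,0,-31,0,0,0,87]
    - [76,0,-62,0,0,0,87]
    - [114,0,-93,0,0,0,87]
    - [152,0,-124,0,0,0,87]
    - [190,0,-155,0,0,0,87]
    - [225,8,-184,0,0,0,87]
    - [244,40,-199,0,0,0,87]
    - [244,85,-199,0,0,0,87]
    - [244,130,-199,0,0,0,87]
    - [244,160,-199,0,0,0,87]

```text
time: 27.95
position: [0.4241, -0.3372, 0.0474]
tool_rot: [-0.519, 0.481, -0.478, 0.52]
ft_force: [0.5, -0.2, 0.3]
grip_width: 0.0869
```

Emit:
drive_tool:
  plan:
    - [0,10,0,0,0,0,87]
    - [0,10,0,0,0,0,87]
    - [0,10,0,0,0,0,50]
    - [0,10,0,0,0,0,50]
    - [0,10,0,0,0,0,50]
    - [0,10,0,0,0,0,50]
    - [0,10,0,0,0,0,50]
    - [0,10,0,0,0,0,50]

```text
time: 28.75
position: [0.4246, -0.339, 0.0414]
tool_rot: [0.519, -0.479, 0.481, -0.519]
ft_force: [-0.2, 0.5, 5.2]
grip_width: 0.0554
```

```bash
python3 go.py 4.6 573 -1 230  573 -1 81
```

```text
t 28.75 pos [425.0, -339.0, 41.0] turn [-0.1, -0.1, 0.1]
[-325.0, -189.0, 175.0]
[-325.0, -40.0, 175.0]
```

Emit:
drive_tool:
  plan:
    - [0,-45,0,0,0,0,50]
    - [0,-95,0,0,0,0,50]
    - [0,-145,0,0,0,0,50]
    - [-20,-185,10,0,0,0,50]
    - [-60,-189,32,0,0,0,50]
    - [-102,-189,55,0,0,0,50]
    - [-144,-189,78,0,0,0,50]
    - [-186,-189,100,0,0,0,50]
    - [-228,-189,122,0,0,0,50]
    - [-270,-189,145,0,0,0,50]

```text
time: 29.75
position: [0.5471, -0.056, 0.2292]
tool_rot: [0.52, -0.48, 0.48, -0.519]
ft_force: [0.9, -0.4, -0.6]
grip_width: 0.0553
```

Emit:
drive_tool:
  plan:
    - [-40,0,22,0,0,0,50]
    - [-55,0,30,0,0,0,50]
    - [-55,0,30,0,0,0,50]
    - [-55,40,30,0,0,0,50]
    - [-55,80,30,0,0,0,50]
    - [-55,110,30,0,0,0,50]
    - [-55,130,30,0,0,0,50]
    - [-55,143,30,0,0,0,50]
    - [-55,149,30,0,0,0,50]
    - [-55,149,30,0,0,0,50]

```text
time: 30.75
position: [0.5727, -0.0018, 0.0809]
tool_rot: [0.519, -0.48, 0.48, -0.519]
ft_force: [-0.1, -0.4, -1.4]
grip_width: 0.0552
```

Emit:
drive_tool:
  plan:
    - [0,1.5,0,0,0,0,50]
    - [0,1.5,0,0,0,0,65]
    - [0,1.5,0,0,0,0,65]
    - [0,1.5,0,0,0,0,65]
    - [0,-20,0,0,0,0,65]
    - [0,-60,0,0,0,0,65]
    - [0,-110,0,0,0,0,65]
    - [40,-150,-20,0,0,0,87]
    - [80,-190,-40,0,0,0,87]
    - [80,-190,-40,0,0,0,87]

```text
time: 31.75
position: [0.5401, -0.0862, 0.2742]
tool_rot: [-0.518, 0.478, -0.483, 0.52]
ft_force: [0.8, -0.9, 0.1]
grip_width: 0.0813
```

Emit:
drive_tool:
  plan:
    - [20,0,0,0,0,0,60]
    - [20,0,0,0,0,0,30]
    - [20,0,0,0,0,0,0]
    - [20,0,0,0,0,0,0]
    - [20,0,0,0,0,0,0]
    - [20,0,0,0,0,0,0]

```text
time: 32.35
position: [0.5409, -0.1027, 0.2701]
tool_rot: [0.52, -0.48, 0.479, -0.52]
ft_force: [0.3, 1.0, 0.1]
grip_width: 0.0463
```

```bash
python3 - <<'E'
from h import *
t=camera("top");m,b=blobs(t,(20,150,60),(35,255,255))
for c,s in b: print("yellow",c.round(),s[4],onz("top",c,.065).round(4),onz("top",c,.104).round(4))
o=get_obs();w=camera("wrist")
for t_,z in [("push_post",.09),("clamp_mid",.13),("release_tip",.091),("button_top",.122)]:
    for d in mark_of("wrist",t_): print(t_,np.round(d["location"]),round(d["conf"],2),onz("wrist",d["location"],z,o).round(4))
s=camera("scene");cv2.imwrite("pics/g.png",np.hstack([w,cv2.resize(s[70:250,180:400],(469,384))]))
E
python3 go.py 4.6 580 299 230
```

```text
yellow [231. 167.] 270 [0.665  0.0056 0.065 ] [0.6551 0.0042 0.104 ]
yellow [202. 169.] 275 [0.6574 0.0944 0.065 ] [0.6477 0.0906 0.104 ]
yellow [204. 196.] 281 [0.5735 0.0845 0.065 ] [0.5661 0.0809 0.104 ]
yellow [227. 192.] 60 [0.5875 0.0168 0.065 ] [0.5797 0.0151 0.104 ]
button_top [428.  98.] 0.17 [ 0.7097 -0.0015  0.122 ]
t 32.7 pos [541.0, -104.0, 271.0] turn [-0.0, -0.1, 0.0]
[-398.0, 41.0, 71.0]
```

View pics/g.png

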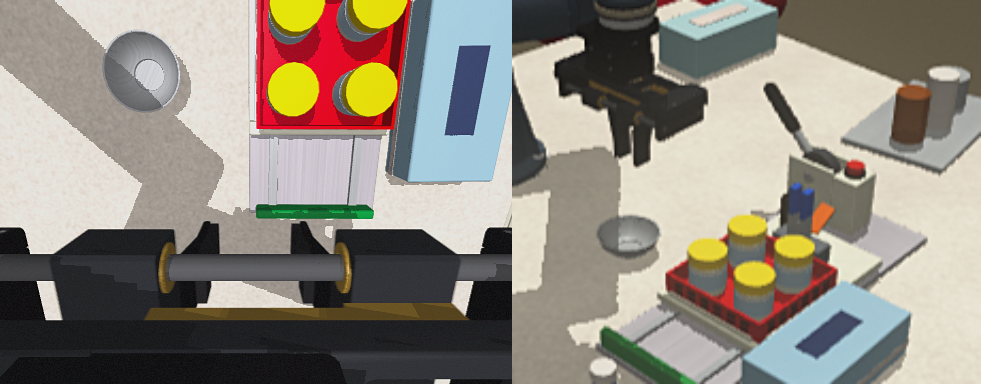

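All four jars stand upright in the basket, the clamp is locked and the lever is up. On the way to the button I'll stop for one close measurement.

Emit:
drive_tool:
  plan:
    - [-48,0,10,0,0,0,0]
    - [-96,0,20,0,0,0,0]
    - [-144,0,30,0,0,0,0]
    - [-192,0,40,0,0,0,0]
    - [-240,0,50,0,0,0,0]
    - [-275,0,60,0,0,0,0]
    - [-290,0,63,0,0,0,0]
    - [-290,0,63,0,0,0,0]
    - [-290,0,63,0,0,0,0]
    - [-290,0,63,0,0,0,0]

```text
time: 33.7
position: [0.5807, 0.1887, 0.2705]
tool_rot: [0.519, -0.48, 0.48, -0.519]
ft_force: [0.3, -0.7, 0.4]
grip_width: 0.0002
```

```bash
python3 - <<'E'
from h import *
o=get_obs();w=camera("wrist");cv2.imwrite("pics/hb.png",w)
for t_,z in [("push_post",.09),("clamp_mid",.13),("release_tip",.091),("button_top",.122)]:
    for d in mark_of("wrist",t_): print(t_,np.round(d["location"]),round(d["conf"],2),onz("wrist",d["location"],z,o).round(4))
h=cv2.cvtColor(w,cv2.COLOR_BGR2HSV);m=cv2.inRange(h,(0,150,60),(6,255,255))|cv2.inRange(h,(174,150,60),(180,255,255))
n,l,s,c=cv2.connectedComponentsWithStats(m)
for i in range(1,n):
    if s[i,4]>60: print("red",c[i].round(),s[i],onz("wrist",c[i],.122,o).round(4))
E
python3 go.py 4.6 580 299 230 580 299 122; ls pics
```

```text
push_post [223. 168.] 0.79 [0.5412 0.1941 0.09  ]
clamp_mid [277. 224.] 0.87 [0.6095 0.1423 0.13  ]
release_tip [276. 159.] 0.87 [0.6037 0.21   0.091 ]
button_top [128. 260.] 0.72 [0.4357 0.079  0.122 ]
button_top [255.  74.] 0.67 [0.5723 0.2986 0.122 ]
red [264.  73.] [251  58  27  30 646] [0.5808 0.3002 0.122 ]
red [234. 218.] [211 210  51  20 699] [0.5594 0.1428 0.122 ]
red [316. 219.] [291 210  45  20 591] [0.6543 0.1491 0.122 ]
t 33.95 pos [581.0, 189.0, 271.0] turn [-0.0, -0.2, 0.0]
[-109.0, 41.0, 8.0]
[-109.0, 149.0, 8.0]
a1.png
a2.png
a_scene.png
a_top.png
a_wrist.png
b.png
c.png
d.png
e.png
f.png
g.png
hb.png
```

Emit:
drive_tool:
  plan:
    - [-45,0,5,0,0,0,0]
    - [-90,10,8,0,0,0,0]
    - [-110,40,8,0,0,0,0]
    - [-110,80,8,0,0,0,0]
    - [-110,115,8,0,0,0,0]
    - [-110,138,8,0,0,0,0]
    - [-110,148,8,0,0,0,0]
    - [-110,153,8,0,0,0,0]
    - [-110,157,8,0,0,0,0]
    - [-110,158,8,0,0,0,0]

```text
time: 34.95
position: [0.5804, 0.3006, 0.1139]
tool_rot: [-0.519, 0.48, -0.48, 0.52]
ft_force: [-3.3, -1.0, 5.2]
grip_width: 0.0005
```

Emit:
drive_tool:
  plan:
    - [0,0,0,0,0,0,0]
    - [0,0,0,0,0,0,0]
    - [0,0,0,0,0,0,0]
    - [0,0,0,0,0,0,0]
    - [0,0,0,0,0,0,0]
    - [0,0,0,0,0,0,0]
    - [0,0,0,0,0,0,0]
    - [0,0,0,0,0,0,0]
    - [0,0,0,0,0,0,0]
    - [0,0,0,0,0,0,0]

```text
time: 35.95
position: [0.5804, 0.3006, 0.1134]
tool_rot: [-0.519, 0.48, -0.48, 0.52]
ft_force: [-2.6, -2.9, 7.4]
grip_width: 0.0
```

Emit:
drive_tool:
  plan:
    - [0,1,0,0,0,0,0]
    - [0,1,0,0,0,0,0]
    - [0,1,0,0,0,0,0]
    - [0,1,0,0,0,0,0]
    - [0,1,0,0,0,0,0]
    - [0,1,0,0,0,0,0]
    - [0,1,0,0,0,0,0]
    - [0,1,0,0,0,0,0]
    - [0,1,0,0,0,0,0]
    - [0,1,0,0,0,0,0]

```text
time: 36.95
position: [0.5803, 0.3006, 0.1133]
tool_rot: [-0.519, 0.479, -0.48, 0.52]
ft_force: [-5.0, -3.3, 11.9]
grip_width: 0.0003
```

```bash
python3 - <<'E'
from h import *
s=camera("scene");
for d in mark_of("scene","lever_grip"): print(d)
cv2.imwrite("pics/i.png",cv2.resize(s[70:250,220:420],(667,600)))
E
python3 go.py 4.6 580 299 230
```

```text
{'location': [226.0, 292.7], 'conf': 0.66}
{'location': [297.5, 132.4], 'conf': 0.62}
t 37.05 pos [580.0, 301.0, 113.0] turn [-0.1, -0.1, 0.0]
[2.0, -117.0, -0.0]
```

View pics/i.png

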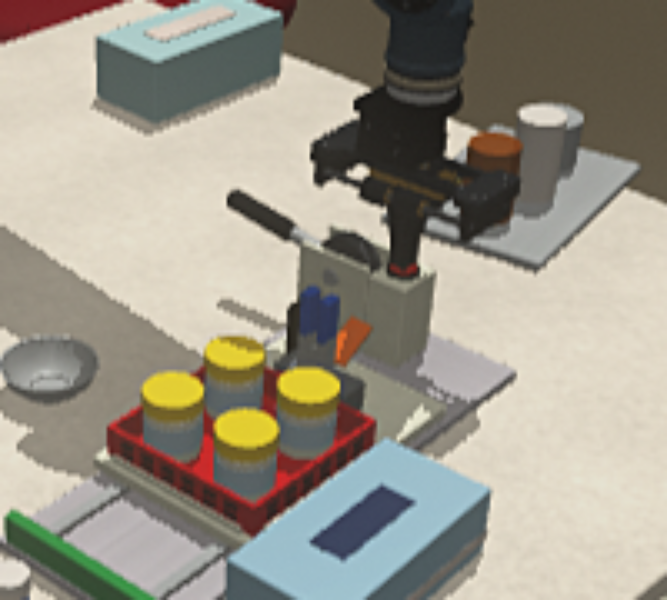

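The lever is back down: the scene mark at (297,132) is close to its start, (295,130). Next I'll push the post with closed fingers from its +y side.

Emit:
drive_tool:
  plan:
    - [0,-40,0,0,0,0,0]
    - [0,-90,0,0,0,0,0]
    - [0,-90,0,0,0,0,0]
    - [0,-90,0,0,0,0,0]
    - [0,-90,0,0,0,0,0]

```text
time: 37.55
position: [0.5798, 0.3008, 0.2004]
tool_rot: [0.52, -0.48, 0.48, -0.519]
ft_force: [-0.6, -0.1, -0.2]
grip_width: 0.0
```

```bash
python3 go.py 4.6 538 226 200 538 226 60
```

```text
t 37.55 pos [580.0, 301.0, 200.0] turn [0.1, -0.1, 0.0]
[71.0, 0.0, -48.0]
[71.0, 140.0, -47.0]
```

Emit:
drive_tool:
  plan:
    - [36,0,-24,0,0,0,0]
    - [71,0,-47,0,0,0,0]
    - [71,0,-47,0,0,0,0]
    - [71,40,-47,0,0,0,0]
    - [71,80,-47,0,0,0,0]
    - [71,110,-47,0,0,0,0]
    - [71,130,-47,0,0,0,0]
    - [71,140,-47,0,0,0,0]
    - [71,140,-47,0,0,0,0]

```text
time: 38.45
position: [0.5377, 0.2262, 0.0592]
tool_rot: [0.521, -0.481, 0.479, -0.518]
ft_force: [-0.3, -0.3, -0.0]
grip_width: 0.0007
```

Emit:
drive_tool:
  plan:
    - [4,0,0,0,0,0,0]
    - [8,0,0,0,0,0,0]
    - [14,0,0,0,0,0,0]
    - [21,0,0,0,0,0,0]
    - [28,0,0,0,0,0,0]
    - [35,0,0,0,0,0,0]
    - [42,0,0,0,0,0,0]
    - [49,0,0,0,0,0,0]
    - [56,0,0,0,0,0,0]
    - [63,0,0,0,0,0,0]

```text
time: 39.45
position: [0.5445, 0.1628, 0.0617]
tool_rot: [-0.519, 0.48, -0.48, 0.52]
ft_force: [1.1, 2.1, 1.8]
grip_width: 0.0006
```

Emit:
drive_tool:
  plan:
    - [6,0,0,0,0,0,0]
    - [12,0,0,0,0,0,0]
    - [18,0,0,0,0,0,0]
    - [24,0,0,0,0,0,0]
    - [29,0,0,0,0,0,0]
    - [34,0,0,0,0,0,0]
    - [38,0,0,0,0,0,0]
    - [42,0,0,0,0,0,0]
    - [45,0,0,0,0,0,0]
    - [45,0,0,0,0,0,0]

```text
time: 40.45
position: [0.5471, 0.1191, 0.0614]
tool_rot: [-0.519, 0.481, -0.48, 0.519]
ft_force: [2.0, 4.5, 0.8]
grip_width: 0.0006
```

Emit:
drive_tool:
  plan:
    - [2,0,0,0,0,0,0]
    - [4,0,0,0,0,0,0]
    - [4,0,0,0,0,0,0]

```text
time: 40.75
position: [0.5472, 0.1187, 0.0615]
tool_rot: [-0.517, 0.482, -0.479, 0.52]
ft_force: [1.9, 17.6, 0.4]
grip_width: 0.0005
```

The carriage is against the stop (17 N). I'll back off, rise and locate the paddle.

Emit:
drive_tool:
  plan:
    - [-15,0,0,0,0,0,0]
    - [-25,0,0,0,0,0,0]
    - [-25,-40,0,0,0,0,0]
    - [-25,-90,0,0,0,0,0]
    - [-25,-140,10,0,0,0,0]
    - [0,-190,40,0,0,0,0]
    - [30,-205,58,0,0,0,0]
    - [30,-205,58,0,0,0,0]
    - [30,-205,58,0,0,0,0]
    - [30,-205,58,0,0,0,0]

```text
time: 41.75
position: [0.6056, 0.0896, 0.2647]
tool_rot: [0.521, -0.481, 0.478, -0.518]
ft_force: [0.4, -0.3, 0.1]
grip_width: 0.0004
```

```bash
python3 - <<'E'
from h import *
o=get_obs();w=camera("wrist");t=camera("top")
cv2.imwrite("pics/j.png",np.hstack([w,cv2.resize(t[100:260,110:290],(432,384))]))
for t_,z in [("push_post",.09),("clamp_mid",.13),("release_tip",.091),("basket",.035)]:
    for d in mark_of("wrist",t_): print(t_,np.round(d["location"]),round(d["conf"],2),onz("wrist",d["location"],z,o).round(4))
m,b=blobs(w,(8,150,60),(16,255,255),60)
for c,s in b: print("orange",c.round(),s)
E
python3 go.py 4.6 611 114 270 611 114 71
```

```text
push_post [208. 165.] 0.87 [0.5481 0.0983 0.09  ]
clamp_mid [266. 224.] 0.96 [0.6202 0.0454 0.13  ]
clamp_mid [285. 240.] 0.59 [0.643  0.0282 0.13  ]
release_tip [262. 158.] 0.98 [0.611  0.1119 0.091 ]
orange [261. 169.] [251 153  22  33 697]
t 42.05 pos [607.0, 90.0, 266.0] turn [0.1, -0.0, -0.0]
[-24.0, -4.0, 6.0]
[-24.0, 195.0, 6.0]
```

View pics/j.png

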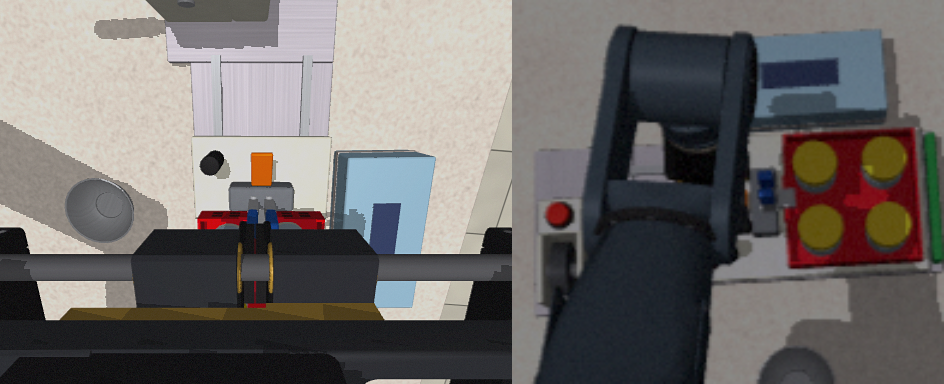

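The carriage is against the green stop with all four jars standing and the grips together. The paddle tip at (262,158) gives (0.611, 0.112).

Emit:
drive_tool:
  plan:
    - [-24,0,5,0,0,0,0]
    - [-24,0,5,0,0,0,0]
    - [-24,50,5,0,0,0,0]
    - [-24,100,5,0,0,0,0]
    - [-24,140,5,0,0,0,0]
    - [-24,160,5,0,0,0,0]
    - [-24,172,5,0,0,0,0]
    - [-24,182,5,0,0,0,0]
    - [-24,190,5,0,0,0,0]
    - [-24,194,5,0,0,0,0]

```text
time: 43.05
position: [0.6118, 0.114, 0.0733]
tool_rot: [-0.519, 0.479, -0.48, 0.52]
ft_force: [-1.1, 1.1, 1.8]
grip_width: 0.0005
```

Emit:
drive_tool:
  plan:
    - [0,1,0,0,0,0,0]
    - [0,1,0,0,0,0,0]
    - [0,1,0,0,0,0,0]

```text
time: 43.35
position: [0.6118, 0.1136, 0.0723]
tool_rot: [-0.519, 0.479, -0.48, 0.52]
ft_force: [-0.0, 1.1, 1.7]
grip_width: 0.0003
```

Emit:
drive_tool:
  plan:
    - [0,2,0,0,0,0,0]
    - [0,2,0,0,0,0,0]
    - [0,2,0,0,0,0,0]

```text
time: 43.65
position: [0.6119, 0.1136, 0.0712]
tool_rot: [-0.519, 0.479, -0.48, 0.52]
ft_force: [-1.4, 1.3, 8.7]
grip_width: 0.0007
```

Emit:
drive_tool:
  plan:
    - [0,-40,0,0,0,0,0]
    - [0,-90,0,0,0,0,0]
    - [0,-140,0,0,0,0,0]
    - [0,-190,0,0,0,0,0]
    - [50,-195,0,0,0,0,0]
    - [100,-195,-10,0,0,0,0]
    - [150,-195,-20,0,0,0,0]
    - [190,-195,-30,0,0,0,0]
    - [190,-195,-30,0,0,0,0]
    - [190,-195,-30,0,0,0,0]

```text
time: 44.65
position: [0.5956, -0.0796, 0.2642]
tool_rot: [0.519, -0.481, 0.48, -0.519]
ft_force: [-0.5, 0.1, 0.3]
grip_width: 0.0003
```

Run:
```python
from h import *
o=get_obs();w=camera("wrist");s=camera("scene")
cv2.imwrite("pics/k.png",np.hstack([w,cv2.resize(s[90:250,200:400],(480,384))]))
for t_,z in [("push_post",.09),("clamp_mid",.13),("release_tip",.091),("basket",.035)]:
    for d in mark_of("wrist",t_): print(t_,np.round(d["location"]),round(d["conf"],2),onz("wrist",d["location"],z,o).round(4))
```

```text
push_post [220.   2.] 0.78 [0.5455 0.0988 0.09  ]
clamp_mid [290.  58.] 0.84 [0.6191 0.0455 0.13  ]
release_tip [276.  76.] 0.27 [0.6092 0.0321 0.091 ]
basket [278. 154.] 0.82 [ 0.6253 -0.06    0.035 ]
```

View pics/k.png

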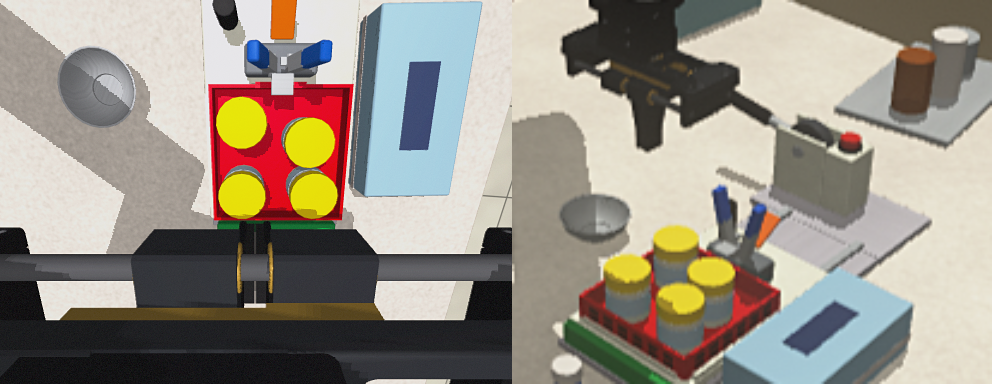

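The clamp is open, with the grips spread at (260,52) and (318,52). All four jars stand upright in the basket and the carriage is at the stop. The bowl and glove box haven't moved, so I'm handing in.

```bash
python3 -c "
from rig import *
print(get_obs()['time'],hand_in())"
```

```text
the job is handed in; nothing more can be done
44.95 None
```

The job is done and handed in at 45 s of the 210 s allowed; the hand-in gave no verdict.

I raised the brake lever to its third notch, locked the clamp, and stood all four yellow-capped jars in the basket. Then I held the button until the lever was down, pushed the carriage to its stop and pressed the paddle. The black and pink look-alikes were not touched.

**Last checks**
- **Clamp:** the last pictures show the grips spread open, with the jaw still over the middle of the basket's rim.
- **Jars and basket:** all four jars stand upright inside the basket, which is in its recess. They moved a little within it but look well inside the limits.
- **Carriage:** the clamp and post marks moved about 101 mm and 97 mm. The push also ended at 17 N against the stop.
- **Brake lever:** it was fully down after the button press, its mark within 3 pixels of the starting one. The last picture agrees, though the gripper hides the grip end.
- **Bystanders:** the bowl and glove box look unmoved. The bottle was out of the last views and only partly visible just before; the arm never went near it.

**What went off**
- The second jar was first gripped 8 mm off centre, so I regripped it before lifting.
- The networks gave a few wrong low-confidence marks at the end, such as a release tip at 0.27. I set those aside because they did not match the pictures.

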